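# Unbolt the sonicator's heavy flap and hold it open with the lever

### The arm

A 6-joint arm with a two-finger parallel gripper is mounted at the origin on the work surface. World frame = base frame: x ahead of the robot, y to its left, z up, the work surface at z = 0. Lengths are in mm, angles in degrees, forces in N, time in s.
With the tool pointing down it reaches from about 350 to 850 mm from the base axis. Payload 8.1 kg.
Tool frame: the origin (TCP) lies midway between the tips of the shut fingers; the grasp point (between the pads) lies 19 mm behind it; z points along the fingers, y is the line along which they close (so a half turn about z gives the same grasp; the last joint's range is limited). The gripper opens to 85 mm and grips with 20 to 120 N. Pads are 22 mm wide; open, the fingers measure 114 mm over their backs; the gripper's body (76 mm by 85 mm) begins 54 mm behind the grasp point. The pads swing forward as they close: fully open they stand 13 mm farther back than shut.
Start: joints at [70.508, 7.471, 85.268, -0, 87.261, -4.893], TCP at [151.209, 580.639, 231.292] pointing down, gripper open.
Joint ranges: [-169.43, 169.43], [-51.17, 129.36], [1.28, 143.12], [-76.62, 256.62], [0, 156.53], [-152.29, 152.29]. Speed limits (degrees/s): [136.94, 136.94, 159.86, 180, 180, 180].

### API

Orientations are given as [roll, pitch, yaw] about the fixed x, y, z axes, in that order (R = Rz(yaw) Ry(pitch) Rx(roll)).
In Python, from bench import r gives the robot as it stands.
- The arm moves only by the tool step_arm, never from a script. Its arguments are lists of equal length, an entry for each row: "delta_pos": the shift along the world's x, y, z in units of 200 mm (1.0 is 200 mm), a list of three; "spin": the turn about the world's z in units of 180 degrees (1.0 is 180 degrees). In form: {"delta_pos": [[dx, dy, dz], ...], "spin": [spin, ...]}. A call has 1 to 8 rows; each row shifts and turns the commanded pose from where the row before left it; what a row does not reach is not made up. A row lasts 1/8 s, in which the tool goes at most 62.5 mm and 10.7 degrees, less where a joint would pass 70% of its speed; a pose out of reach is approached as far as the arm can. A call with a number of a shift or a turn outside -1 to 1 is refused whole. A call with a gripper value outside its range is refused whole. "gripper" is the opening, from -1 (shut) to 1 (fully open), set as the call begins (left out, the last holds). The fingers move at their own pace and stop on an object; "squeeze" is the grip in N (left out, the last holds). Time passes only in rows, so rows that do not move let the fingers close. It gives the time, the measured TCP pose, the force, the opening and the grip force at its end, in the units of the state.
- r.sense(): the state, without advancing time (a new reading comes with each control period).
- r.snapshot(name): name is "scene" or "top" or "wrist"; returns a dict with "pixels" (480x640x3 uint8, blue, green, red), "fx", "fy", "cx", "cy" (pixels), "dist_coeffs" ([k1, k2, p1, p2, k3] as OpenCV has them; the pictures are not rectified), "camera_from_world" (4x4, takes a point from world to camera coordinates). Camera axes: x right, y up, looking along -z (the intrinsics and any distortion apply to the point x, -y, -z); pixel columns grow to the right and rows downward; lengths in mm; the calibration is good to about 2 mm. A picture is of the moment at which its call begins. There is no depth.
- r.hand_in(): hands the job in; it is judged then, once.
The state is a dict: "time": time; "joint_pos": joint angles; "qd": joint speeds; "joint_efforts": joint torques, N m; "tool_pos": TCP position; "tcp_rot": TCP orientation; "ft_force": force on the tool from outside, world axes, zero at the start; "wrist_torque": the same for the moment, N m; "finger_gap": finger opening in mm; "grip_force": force on a finger pad.
Only numpy, scipy, OpenCV 4.12 (cv2) and the standard library are available. Lean on these libraries where they do the work, as an engineer would, in place of code of your own. Each camera call takes 0.05 s, during which the arm holds its last target. There are 200 camera calls.

### The job

Open the bench sonicator for loading: with the fingertips push the bolt's upright post fully back, so that its bar no longer lies over the heavy steel flap, then press the black pad at the long end of the lever down to its rubber stop so that the short end raises the flap, and finish while still holding the lever down with the flap raised. Touch and push only: do not touch the flap itself, do not lift the lever out of its cradle, and leave everything else standing where it is.

Things in the scene. Friction and masses are not known exactly. Their poses are not given: they have to be found in the camera images.
- sonicator: White fixed machine, 120 mm high; position and yaw vary. Origin on the table, z up, y from the body along the lever to its pad. In this frame (mm) the body spans x -165..100, y -120..100: closed top at -y, flap at +y, and a 75 mm shoulder with the bolt on the flap's -x side, nearest the robot. Lever cradle and foot plate: x -85..-15, y 100..330.
- flap (a joint): Angle (rad) of the heavy steel flap, 2 kg, 176 x 105 x 12 mm, top 134 mm above the table when shut (its bow handle 160 mm). 0 shut, about 0.3 with the lever on its stop. Hinged along the machine's x at y -10 mm; the free edge at y 95 mm rises. A 50 mm tab at x -50 mm lies over the lever's short end. It falls shut if let go; the bolt's bar blocks it.
- flap_edge (a point): Point on the top face of the flap at the middle of its free edge (machine frame x 0, y 95, z 134 mm when shut).
- bolt (a joint): Travel (m) of the bolt: starts at 0 to 0.006 with its bar over the flap's edge (overlap 18 mm less the travel); 0.030 = fully back on its end stop. It slides along the machine's -x (away from the flap, toward the robot) against about 2 N of friction and stays where it is left.
- bolt_post_top (a point): Top centre of the bolt's upright round post, 14 mm thick, 50 mm tall, on a flat bar 16 mm wide; post top 193 mm, bar top 143 mm above the table. Machine frame: x -125 mm minus the travel, y 60 mm. A keeper bridges the bar at x -111..-97 mm, its top 151 mm above the table.
- lever: Loose steel lever, 0.4 kg, bar 20 x 8 x 250 mm, along the machine's y at x -50 mm. Origin at its pivot pin, which rests in open-topped slots; axes parallel to the machine's at rest. The bar rises 17 degrees toward its long end at rest and dips 17 degrees on the stop. Its short end, 70 mm from the pin, lies under the flap's tab. It takes about 2 to 5 N on the pad.
- lever_pad (a point): Centre of the top face of the black rubber pad, 45 x 45 mm, at the lever's long end, 155 mm from the pin. At rest 187 mm above the table (machine frame y = 335 mm); on the stop it is 97 mm above the table (y = 341 mm), so it goes down about 92 mm on a nearly vertical path.
- lever_pivot (a point): Centre of the lever's pivot pin, 133 mm above the table.
- cradle (a point): Where the pivot pin's centre sits in the fixed cradle (machine frame x -50, y 190, z 133 mm).
- beaker: Bystander: small open glass, 60 mm across, 80 mm tall, on the table on the robot's side of the lever. Origin under its centre, z up.
- bottle: Bystander: white bottle, 60 mm across, 130 mm tall, on the far side of the lever. Origin under its centre, z up.
- dish: Bystander: covered glass dish, 60 mm across, 16 mm high, on the machine's closed top. Origin under its centre, z up.
- jar: Bystander: amber jar, 64 mm across, 75 mm tall, on the left. Origin under its centre, z up.
- tube_rack: Bystander: blue tube rack 90 x 120 x 65 mm on the right. Origin under its centre, z up.
- tip_box: Bystander: grey box 80 x 110 x 60 mm on the right. Origin under its centre, z up.
- carton: Bystander: cardboard carton 70 x 100 x 50 mm on the left, far back. Origin under its centre, z up.
There are look-alikes about, which are no part of the job. Several things have the shape of the lever; the one meant has the colours described above.

How it is judged (in metres and radians):
On the way, in this order (a step that is already met when the one before it is completed fails the run):
1. the bolt is pushed back clear of the flap while the flap is still shut (value of joint bolt above 0.023 m and value of joint flap below 0.03 rad), for 0.2 s.
2. the fingers press the lever and its short end raises the flap (value of joint flap above 0.23 rad and contact force between the fingers and lever above 1 N), for 0.5 s.
At the end, for the whole second after the job is handed in: Bolt back over 23 of its 30 mm; flap raised over 0.23 rad (of 0.3), still, carried by the lever; pin within 12 mm of its seat; pad within 25 mm of its stopped height and held by the fingers with over 1 N; bystanders upright, within 30 mm of their starts (all of step 2 and value of joint bolt above 0.023 m and contact force between lever and flap above 1 N and velocity of joint flap between -0.1 and 0.1 rad/s and z of lever_pad in the frame of sonicator below 0.122 m and distance between lever_pivot and cradle below 0.012 m and distance of each of beaker, bottle, dish, jar, tube_rack, tip_box, carton from where it was at the start of the episode below 0.03 m and angle between each of beaker, bottle, dish, jar, tube_rack, tip_box, carton's own z axis and vertical below 0.5 rad); the arm keeps its last pose, push and grip.
It fails at once if the fingers or arm touch the flap (more than 1 N) (contact force between any of the fingers, the arm and flap above 1 N).
It fails at once if the lever is lifted or knocked out of its cradle (pin off by more than 12 mm), or its long end is raised (distance between lever_pivot and cradle above 0.012 m or z of lever_pad in the frame of sonicator above 0.21 m).
It fails at once if a bystander is lifted, moved by more than 30 mm or tipped (distance of any of beaker, bottle, dish, jar, tube_rack, tip_box, carton from where it was at the start of the episode above 0.03 m or angle between any of beaker, bottle, dish, jar, tube_rack, tip_box, carton's own z axis and vertical above 0.5 rad).
It also fails if it takes over 43 s, if anything falls off the work surface, if the arm or the gripper's body presses on something with over 40 N, if the wrist force passes 120 N, or if a joint passes its speed limit or range.

## Working session

There is one attempt and no reset: what is moved stays moved. The work goes in short steps, Python scripts to look and compute and a tool call to move; the robot and the scene stay as the last step left them, time stands still between calls to the robot, and variables do not carry over. Pictures are saved under pics/ and viewed, at most 10 in all, crops included, and the job is handed in when it is done.

Besides the shell and the picture viewer there is one more tool, called after "Call:" as name([rows], argument=value, ...), one row to a line, values as JSON. step_arm: Moves the arm, as the interface text tells. Shifts and turns lie within -1 to 1; 1 stands for 200 mm of shift or 180 degrees of turn. Its arguments: {"type":"object","properties":{"delta_pos":{"type":"array","items":{"type":"array","items":{"type":"number","minimum":-1,"maximum":1}}},"spin":{"type":"array","items":{"type":"number","minimum":-1,"maximum":1}},"gripper":{"type":"number"},"squeeze":{"type":"number"}},"required":["delta_pos","spin"]}

```bash
mkdir -p pics; cat > h.py <<'E'
import numpy as np,cv2
from bench import r
def snap(n,f=None):
    s=r.snapshot(n)
    if f: cv2.imwrite('pics/'+f,s['pixels'])
    return s
def K(s): return np.array([[s['fx'],0,s['cx']],[0,s['fy'],s['cy']],[0,0,1.]]),np.array(s['dist_coeffs'],float)
F=np.diag([1.,-1,-1])
def proj(s,P):
    M=np.array(s['camera_from_world']);k,d=K(s)
    Q=(np.atleast_2d(P)@M[:3,:3].T+M[:3,3])@F
    return cv2.projectPoints(Q,np.zeros(3),np.zeros(3),k,d)[0][:,0]
def ray(s,uv,z):
    M=np.array(s['camera_from_world']);k,d=K(s)
    p=cv2.undistortPoints(np.array([[uv]],float),k,d)[0,0]
    v=M[:3,:3].T@(F@np.array([p[0],p[1],1])); c=-M[:3,:3].T@M[:3,3]
    return c+v*(z-c[2])/v[2]
E
python3 - <<'E'
from h import *
for n in('scene','top'):
    s=snap(n,n+'.png')
    np.savez('pics/'+n,**{k:v for k,v in s.items()})
print(r.sense()['time'])
E
```

```text
0.1
```

View pics/top.png

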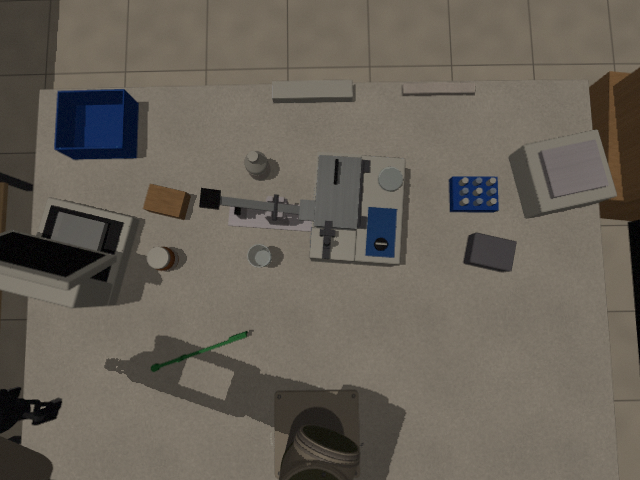

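View pics/scene.png

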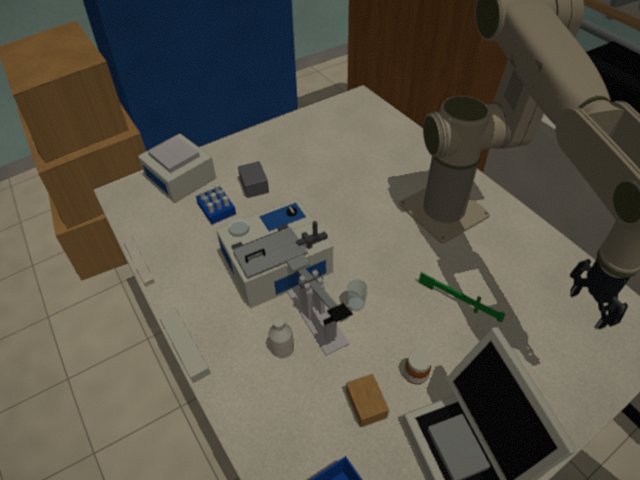

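The top view shows the machine at about (360,210), the pad at (210,198), the bolt near (327,232) and the lever along the image's left. The gripper is at far left. I'll zoom in for fit points.

```bash
python3 - <<'E'
import cv2
a=cv2.imread('pics/top.png')[140:280,190:420]; b=cv2.imread('pics/scene.png')[200:360,205:375]
cv2.imwrite('pics/c1.png',cv2.resize(a,None,fx=3.4,fy=3.4,interpolation=cv2.INTER_CUBIC))
cv2.imwrite('pics/c2.png',cv2.resize(b,None,fx=3.6,fy=3.6,interpolation=cv2.INTER_CUBIC))
E
```

```text
(no output)
```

View pics/c1.png

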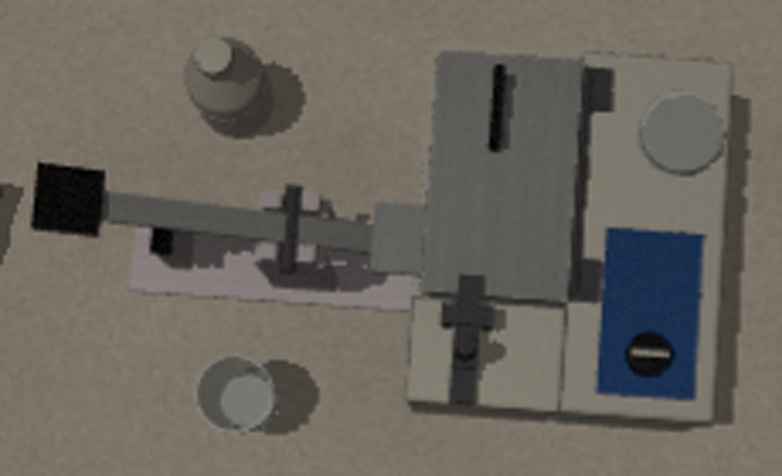

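View pics/c2.png

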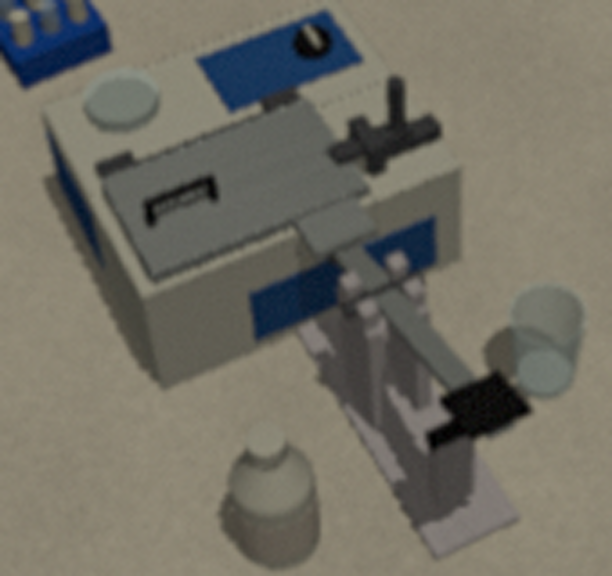

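```bash
cat > fit.py <<'E'
from h import *
from scipy.optimize import least_squares
S={n:dict(np.load('pics/'+n+'.npz')) for n in('top','scene')}
T=[((69,200),(-50,335,187)),((731,64),(100,-120,120)),((711,420),(-165,-120,120)),((412,404),(-165,100,120)),((436,52),(88,95,134)),((132,290),(-85,330,5)),((465,343),(-125,60,193))]
C=[((397,82),(-125,60,193)),((487,403),(-50,335,187)),((462,165),(-165,100,120)),((150,292),(100,100,120)),((45,112),(100,-120,120)),((166,386),(100,100,0)),((440,557),(-15,330,0)),((518,518),(-85,330,0))]
def W(p,M):
    M=np.array(M,float);c,s=np.cos(p[2]),np.sin(p[2])
    return M@np.array([[c,s,0],[-s,c,0],[0,0,1]])+[p[0],p[1],0]
def res(p):
    o=[]
    for n,L,k,off in(('top',T,3.4,(190,140)),('scene',C,3.6,(205,200))):
        uv=np.array([l[0] for l in L])/k+off
        M=np.array([l[1] for l in L],float); M[:,0]-=p[3]*(M[:,2]==193)
        o.append(proj({k:v if v.ndim else float(v) for k,v in S[n].items()},W(p,M))-uv)
    return np.vstack(o)
f=least_squares(lambda p:res(p).ravel(),[550,0,0,3],loss='soft_l1',x_scale=[100,100,.1,5])
if __name__=='__main__':
    print(f.x,np.round(res(f.x),1).tolist())
    p=f.x
    for n,M in dict(post=(-125-p[3],60,193),pad=(-50,335,187),padstop=(-50,341,97)).items(): print(n,W(p,M).round(1))
    print(r.sense()['tcp_rot'])
    for uv,z in(((232,395),0),((222,75),0)): print('x',ray(S['top'],(uv[0]/3.4+190,uv[1]/3.4+140),60))
E
python3 fit.py
```

```text
[ 6.00406368e+02 -1.01054623e+02 -8.87720816e-02  2.93309415e+00] [[-0.2, 0.4], [0.6, -0.4], [0.5, 1.6], [-2.5, -0.4], [0.2, -0.0], [-1.2, 0.5], [-0.3, 0.2], [-0.5, -0.5], [-0.1, -1.1], [0.8, -0.7], [-1.5, 0.9], [-1.2, -2.8], [-0.3, 0.9], [-0.7, 0.6], [1.1, 0.0]]
post [478.3 -29.9 193. ]
pad [580.3 237.1 187. ]
padstop [580.8 243.   97. ]
[-1.79900661e+02 -8.39097676e-03  1.65402130e+02]
x [456.9521515  144.14684632  60.        ]
x [704.30268901 152.02898996  60.        ]
```

Call:
step_arm([
  [0, -0.1, 0.2],
  [0.1, -0.2, 0.1],
  [0.12, -0.2, 0],
  [0.12, -0.2, 0],
  [0.12, -0.2, 0],
  [0.12, -0.2, 0],
  [0.12, -0.2, 0],
  [0.12, -0.2, 0],
], spin=[0, 0, 0.01, 0.01, 0.01, 0.01, 0.01, 0.003], gripper=-1)

```text
time: 1.1
tool_pos: [315.6, 279.2, 291.0]
tcp_rot: [-180.0, -0.0, 175.0]
ft_force: [0.4, 0.4, 0.2]
finger_gap: 0.3
grip_force: 0.0
```

Call:
step_arm([
  [0.12, -0.2, 0],
  [0.12, -0.2, 0],
  [0.12, -0.2, 0],
  [0.12, -0.2, 0],
  [0.12, -0.2, 0],
  [0.12, -0.2, 0],
  [0.12, -0.2, 0],
  [0, 0, 0],
], spin=[0, 0, 0, 0, 0, 0, 0, 0])

```text
time: 2.1
tool_pos: [483.7, -1.8, 290.3]
tcp_rot: [-180.0, -0.1, 174.7]
ft_force: [0.0, 0.5, -0.4]
finger_gap: -0.3
grip_force: 0.0
```

Call:
step_arm([
  [0.06, -0.08, 0],
  [0.05, -0.07, -0.1],
  [0, 0, -0.1],
  [0, 0, 0],
], spin=[0, 0, 0, 0])

```text
time: 2.6
tool_pos: [503.7, -28.6, 248.8]
tcp_rot: [180.0, -0.3, 175.0]
ft_force: [-0.0, 0.2, -0.6]
finger_gap: 0.2
grip_force: 0.0
```

```bash
python3 - <<'E'
from h import *
s=snap('wrist','w1.png'); print(r.sense()['tool_pos'])
print('post',proj(s,[[478.3,-29.9,193]]),'pad',proj(s,[[580,237,187]]))
E
```

```text
[504.33352643 -28.60511519 250.3065198 ]
post [[310.62392919 219.02906708]] pad [[685.05817921 323.01261735]]
```

View pics/w1.png

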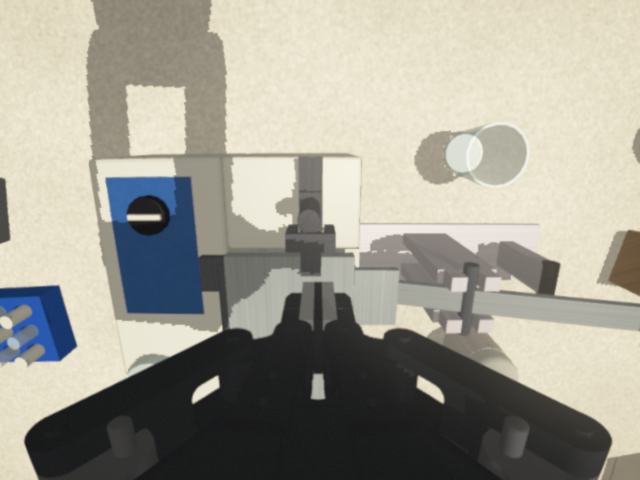

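The wrist view shows the post top at (310,218), matching the predicted (310.6,219). The fingers are on its flap side, so I'll descend.

Call:
step_arm([
  [0.01, -0.01, -0.12],
  [0, 0, -0.12],
  [0, 0, -0.12],
  [0, 0, -0.07],
  [0, 0, 0],
  [0, 0, 0],
], spin=[0, 0, 0, 0, 0, 0])

```text
time: 3.4
tool_pos: [507.9, -31.3, 166.6]
tcp_rot: [-180.0, 0.1, 175.0]
ft_force: [0.2, -0.2, -0.2]
finger_gap: -0.0
grip_force: 0.0
```

Call:
step_arm([
  [-0.02, 0.002, 0],
  [-0.02, 0.002, 0],
  [-0.02, 0.002, 0],
  [-0.02, 0.002, 0],
  [-0.02, 0.002, 0],
  [-0.02, 0.002, 0],
  [-0.02, 0.002, 0],
  [0, 0, 0],
], spin=[0, 0, 0, 0, 0, 0, 0, 0])

```text
time: 4.4
tool_pos: [478.7, -28.5, 165.1]
tcp_rot: [180.0, -0.0, 174.9]
ft_force: [0.2, -0.3, 0.8]
finger_gap: 0.1
grip_force: 0.2
```

Call:
step_arm([
  [-0.02, 0.002, 0],
  [-0.02, 0.002, 0],
  [-0.01, 0.001, 0],
  [0, 0, 0],
], spin=[0, 0, 0, 0])

```text
time: 4.9
tool_pos: [471.1, -27.7, 165.4]
tcp_rot: [180.0, 0.3, 174.9]
ft_force: [14.7, -2.3, -9.3]
finger_gap: 0.0
grip_force: 7.6
```

```bash
python3 - <<'E'
from h import *
for n in('wrist','top','scene'):
    s=snap(n,n+'2.png')
    print(n,*[proj(s,[[478.3-t,-29.9+.089*t,193]]).round(1) for t in(0,20,27)])
print(r.sense()['ft_force'])
a=cv2.imread('pics/scene2.png')[200:290,255:375]
a=cv2.resize(a,None,fx=4,fy=4,interpolation=cv2.INTER_CUBIC)
b=cv2.imread('pics/wrist2.png')[60:420,160:460]
cv2.imwrite('pics/j.png',np.hstack([a,b]))
E
```

```text
wrist [[312.2 348.2]] [[312.  300.9]] [[311.9 283.2]]
top [[326.4 241.1]] [[325.8 249.9]] [[325.5 253. ]]
scene [[314.8 222.3]] [[321.4 219.7]] [[323.7 218.8]]
[13.76539083 -1.65759752 -9.01707517]
```

View pics/j.png

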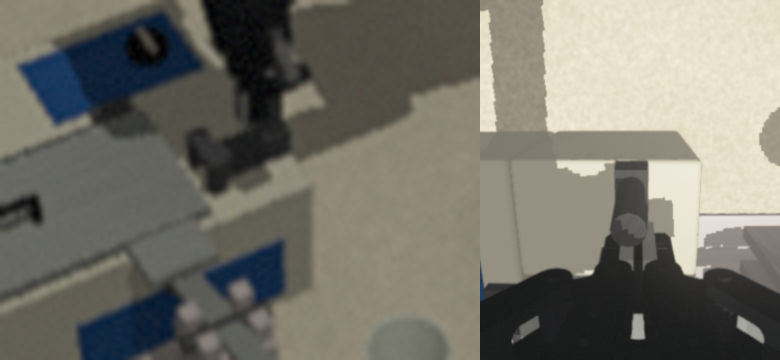

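The post top sits at about (308,290) in the wrist view, roughly 27–28 mm of travel. The push force has risen to 14 N, so it is on its end stop and the bar is clear. I'll back off, lift and go over to the pad.

Call:
step_arm([
  [0.04, -0.004, 0],
  [0, 0, 0],
  [0, 0, 0.15],
  [0, 0, 0.2],
  [0, 0, 0.15],
  [0.05, 0.14, 0],
  [0.1, 0.24, 0],
  [0.1, 0.24, 0],
], spin=[0, 0, 0, 0, 0, 0, 0, 0])

```text
time: 6.05
tool_pos: [527.2, 96.7, 265.4]
tcp_rot: [-180.0, -0.0, 174.9]
ft_force: [1.2, -0.4, -0.5]
finger_gap: -0.1
grip_force: 0.0
```

Call:
step_arm([
  [0.1, 0.24, 0],
  [0.1, 0.24, 0],
  [0.04, 0.2, 0],
  [0.0, 0.04, 0],
  [0, 0, 0],
  [0, 0, 0],
], spin=[0, 0, 0, 0, 0, 0])

```text
time: 6.8
tool_pos: [575.1, 238.4, 265.4]
tcp_rot: [-180.0, -0.0, 174.9]
ft_force: [-0.3, -0.2, 0.1]
finger_gap: -0.0
grip_force: 0.0
```

```bash
python3 - <<'E'
from h import *
s=snap('wrist','w3.png'); print(r.sense()['tool_pos'])
print('pad',proj(s,[[580.3,237.1,187]]),'post',*[proj(s,[[478.3-t,-29.9+.089*t,193]]).round(1) for t in(0,20,27)])
t=snap('top'); 
print(*[proj(t,[[478.3-q,-29.9+.089*q,193]]).round(1) for q in(0,20,27)])
cv2.imwrite('pics/j3.png',np.hstack([s['pixels'],cv2.resize(t['pixels'][160:280,300:340],None,fx=4,fy=4)]))
E
```

```text
[575.18405585 238.3344085  265.48099317]
pad [[315.61247084 255.64342767]] post [[-88.6 147.7]] [[-94.5 117.5]] [[-96.4 106.9]]
[[326.4 241.1]] [[325.8 249.9]] [[325.5 253. ]]
```

View pics/j3.png

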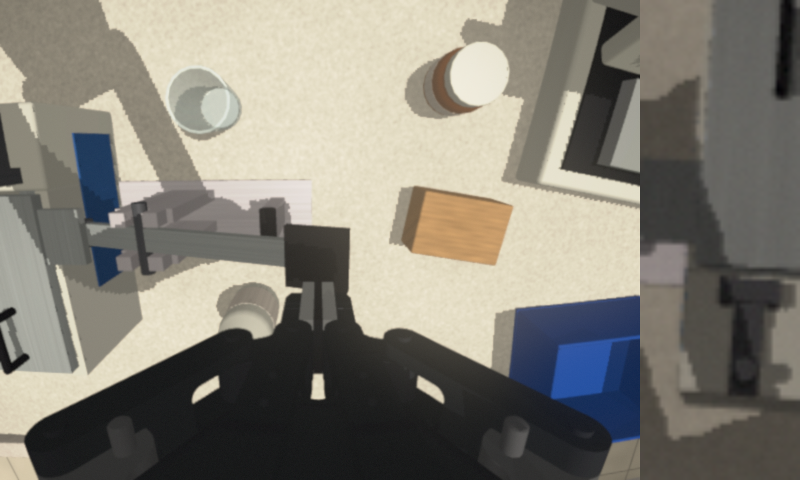

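The pad centre is at (317,256), as predicted. The post in the top view is at about (326,251) and the bar no longer reaches the flap. Next I press the pad.

Call:
step_arm([
  [0.028, 0.01, -0.15],
  [0, 0, -0.15],
  [0, 0, -0.04],
  [0, 0, 0],
  [0, 0, -0.04],
  [0, 0.004, -0.04],
  [0, 0.004, -0.04],
  [0, 0.004, -0.04],
], spin=[0, 0, 0, 0, 0, 0, 0, 0])

```text
time: 7.9
tool_pos: [581.1, 244.4, 165.2]
tcp_rot: [180.0, 0.0, 175.0]
ft_force: [-0.2, 1.8, 3.7]
finger_gap: 0.0
grip_force: 1.7
```

Call:
step_arm([
  [0, 0.004, -0.04],
  [0, 0.004, -0.04],
  [0, 0.004, -0.04],
  [0, 0, -0.04],
  [0, 0, -0.04],
  [0, -0.003, -0.04],
  [0, 0, 0],
  [0, 0, 0],
], spin=[0, 0, 0, 0, 0, 0, 0, 0])

```text
time: 8.9
tool_pos: [580.3, 245.2, 116.7]
tcp_rot: [-179.9, -0.1, 174.9]
ft_force: [0.9, 0.6, 1.2]
finger_gap: 0.0
grip_force: 0.2
```

Call:
step_arm([
  [0, -0.003, -0.02],
  [0, -0.003, -0.02],
  [0, -0.003, -0.02],
  [0, 0, -0.02],
  [0, 0, 0],
  [0, 0, 0],
], spin=[0, 0, 0, 0, 0, 0])

```text
time: 9.65
tool_pos: [580.7, 244.1, 101.0]
tcp_rot: [180.0, -0.0, 174.9]
ft_force: [0.3, -0.0, 0.4]
finger_gap: -0.5
grip_force: 0.5
```

Call:
step_arm([
  [0, 0, -0.015],
  [0, 0, -0.015],
  [0, 0, 0],
  [0, 0, 0],
], spin=[0, 0, 0, 0])

```text
time: 10.15
tool_pos: [581.2, 244.1, 97.2]
tcp_rot: [180.0, 0.1, 174.9]
ft_force: [-6.1, -3.2, 15.1]
finger_gap: 0.3
grip_force: 6.7
```

```bash
python3 - <<'E'
from h import *
s=snap('scene'); t=snap('wrist')
print(np.array([r.sense()['ft_force'][2]]),r.sense()['tool_pos'])
a=cv2.resize(s['pixels'][190:360,205:375],None,fx=2.6,fy=2.6,interpolation=cv2.INTER_CUBIC)
b=cv2.resize(t['pixels'],(354,266)); b=np.vstack([b,np.zeros((a.shape[0]-266,354,3),np.uint8)])
cv2.imwrite('pics/j4.png',np.hstack([a,b]))
E
```

```text
[15.68564652] [581.22627657 244.06086787  97.20086815]
```

View pics/j4.png

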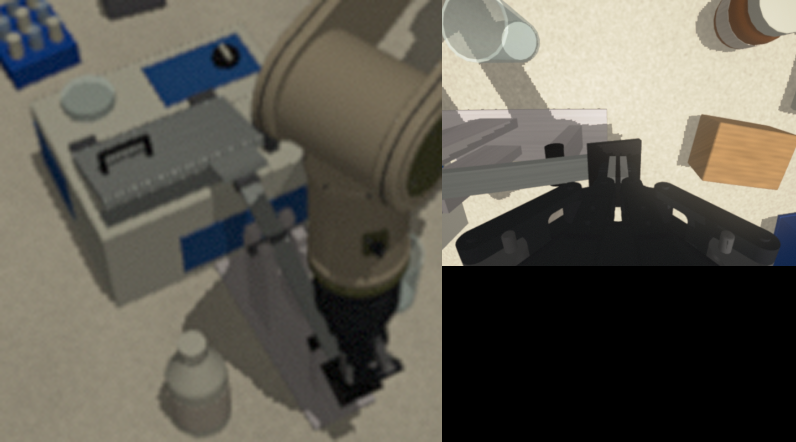

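The flap is raised and the tips press the pad on its stop at about 15 N, with the pin still in its cradle. I'll hold for a second, then hand in.

Call:
step_arm([
  [0, 0, 0],
  [0, 0, 0],
  [0, 0, 0],
  [0, 0, 0],
  [0, 0, 0],
  [0, 0, 0],
  [0, 0, 0],
  [0, 0, 0],
], spin=[0, 0, 0, 0, 0, 0, 0, 0])

```text
time: 11.25
tool_pos: [581.2, 244.1, 97.2]
tcp_rot: [180.0, 0.1, 174.9]
ft_force: [-6.0, -3.7, 15.2]
finger_gap: 0.3
grip_force: 6.7
```

```bash
python3 -c "
from bench import r
print(r.sense()['ft_force']); print(r.hand_in())"
```

```text
[-6.02275512 -3.69083323 15.23706649]
the job is handed in; nothing more can be done
None
```

I handed the job in at about 11 s with the bolt pushed back to its end stop (about 26–28 mm by camera) and the lever held on its stop at about 15 N with the flap raised; the hand-in gave no verdict.

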